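# Fetch the spare microscope objective from its covered case

## Task

The spare brass microscope objective is in one of the three pockets of the green storage case, under the loose aluminium cover plate. Slide the plate aside along the case, without lifting it off, onto the flat half so that the pockets are open, and leave it lying there; then lift the brass objective out and stand it upright in the blue dish, setting it down gently.

Things in the scene. Friction and masses are not known exactly. Their poses are not given: they have to be found in the camera images.
- case: Green case fixed to the bench, 252 (x) by 229 mm (y), top 58 mm up. Origin on the bench, z up, yaw within 17 deg. Well in its -y half: x +/-100, y -93 to -17 mm, floor 16 mm up, with 3 round pockets 30 wide, 10 deep at x -40, 0, 40, y -55 mm: one holds the objective, two just sunk black caps. Flat deck from y -17 to 120 mm. White lips 5 mm high along both x sides and the -y end; +y end open.
- cover: Loose aluminium plate, 233 (x) by 94 (y) by 6 mm, 0.28 kg, on the case's top between its lips, axes as the case's. Starts over the well (centre y -55 mm in the case's frame); slides freely to the case's +y, centre at y +45 = well open, deck holds it. Black grip bar on its centre: 50 (x) by 16 (y) mm, 38 mm high, top 44 mm above the origin. Origin: centre of the underside, z up.
- objective: Spare microscope objective: upright brass cylinder 26 mm wide, 48 high, 0.09 kg, red ring near the foot, chamfered top (straight barrel 5 to 43 mm above the origin). Origin: centre of its underside, z up. Stands on a pocket's floor 6 mm above the bench; 38 mm of it rise above the well floor, its top 4 mm below the case's top. The dark steel objective on the bench is not it.
- dish: Round blue ceramic dish fixed to the bench, 116 mm across, 10 mm high, flat inner floor about 96 mm across and 4 mm above the bench. Origin: centre of its underside, on the bench.
There are look-alikes about, which are no part of the job. Of the things like the cover, leave any that is brown or red; of the rest the larger one is meant.

How it is judged:
By the outcome, as a careful person would: the job done as asked, in the order asked, and still so for the second after the job is handed in, with the robot touching nothing.
It also fails if it takes over 56 s, if anything falls off the work surface, if the arm or the gripper's body presses on something with over 40 N, if the wrist force passes 120 N, or if a joint passes its speed limit or range.

## Robot

A 7-joint arm with a two-finger parallel gripper is mounted at the origin on the work surface. World frame = base frame: x ahead of the robot, y to its left, z up, the work surface at z = 0. Lengths are in m, angles in degrees, forces in N, time in s.
With the tool pointing down it reaches from about 0.425 to 0.875 m from the base axis. Payload 4.7 kg.
Tool frame: the origin (TCP) lies on the centre line of the jaws, within the pads' length; the fingertips stand 8 mm ahead of it and the grasp point (between the pads) lies 11 mm behind it; z points along the fingers, x is the direction in which the jaws open and shut, and the axes are right-handed (so a half turn about z gives the same grasp; the last joint's range is limited). The gripper opens to 87 mm and grips with 3 to 60 N. Pads are 19 mm wide; open, the fingers measure 117 mm over their backs; the gripper's body (75 mm by 190 mm) begins 51 mm behind the grasp point.
Start: joints at [75.923, 18.392, -4.016, 83.108, 1.295, 78.541, -3.26], TCP at [0.167, -0.628, 0.198] pointing down, gripper open.
Joint ranges: [-163.93, 163.93], [-17.29, 119.83], [-79.2, 71.16], [3.27, 140.29], [-89.18, 269.18], [5.43, 117.66], [-154.24, 154.24]. Speed limits (degrees/s): [147.25, 147.25, 180, 180, 180, 180, 180].

## Interface

Orientations are given as [roll, pitch, yaw] about the fixed x, y, z axes, in that order (R = Rz(yaw) Ry(pitch) Rx(roll)).
In Python, from cell import telemetry, read_camera, get_calibration, sign_off gives the robot as it stands. The module is installed in compiled form; this text tells all that it offers.
- The arm moves only by the tool carry_out, never from a script. Its arguments are lists of equal length, an entry for each row: "translation": the shift along the tool's x, y, z in cm, a list of three; "turn": the turn about the tool's z in rad; "gripper": the opening, from 0 (shut) to 1 (fully open). In form: {"translation": [[dx, dy, dz], ...], "turn": [turn, ...], "gripper": [gripper, ...]}. A call has 1 to 5 rows; each row is the pose to reach, as a shift and turn from the pose commanded when the call began, along the tool's axes at that moment; what a row does not reach only later rows make up. A row lasts 1/8 s, in which the tool goes at most 62.5 mm and 10.7 degrees, less where a joint would pass 70% of its speed; a pose out of reach is approached as far as the arm can. A call with a gripper value outside its range is refused whole. The fingers move at their own pace and stop on an object; "squeeze" is the grip in N (left out, the last holds). Time passes only in rows, so rows that repeat a pose let the fingers close. It gives the time, the measured TCP pose, the force and the opening at its end, in the units of the state.
- telemetry.get_obs(): the state, without advancing time (a new reading comes with each control period).
- read_camera(name): name is "scene" or "top"; returns the picture (400x640x3 uint8, red, green, blue); there is no depth.
- get_calibration(name): a dict with "fx", "fy", "cx", "cy" (pixels), "R" (3x3) and "t" (3): a world point X has camera coordinates R X + t. Camera axes: x right, y down, z forward; pixel columns grow to the right and rows downward; lengths in m; the calibration is good to about 2 mm. A picture is of the moment at which its call begins. get_calibration takes no time and is no camera call.
- sign_off(): hands the job in, once; it reports no verdict.
The state is a dict: "time_s": time; "qpos": joint angles; "joint_velocities": joint speeds; "effort": joint torques, N m; "tool_pos": TCP position; "tool_rot": TCP orientation; "force": force on the tool from outside, world axes, zero at the start; "wrist_torque": the same for the moment, N m; "grip_width": finger opening in m.
Only numpy, scipy, OpenCV 4.12 (cv2) and the standard library are available. Lean on these libraries where they do the work, as an engineer would, in place of code of your own. Each camera call takes 0.05 s, during which the arm holds its last target.

## Working session

There is one attempt and no reset: what is moved stays moved. The work goes in short steps, Python scripts to look and compute and a tool call to move; the robot and the scene stay as the last step left them, time stands still between calls to the robot, and variables do not carry over. Pictures are saved under pics/ and viewed, and the job is handed in when it is done.

Besides the shell and the picture viewer there is one more tool, called after "Emit:" in YAML: its name, and indented under it one key for each argument. carry_out: Moves the arm, as the interface text tells. Its arguments: {"type":"object","properties":{"translation":{"type":"array","items":{"type":"array","items":{"type":"number"}}},"turn":{"type":"array","items":{"type":"number"}},"gripper":{"type":"array","items":{"type":"number"}},"squeeze":{"type":"number"}},"required":["translation","turn","gripper"]}

```bash
mkdir -p pics; python3 - <<'E'
from cell import telemetry, read_camera, get_calibration
import cv2
for n in("scene","top"):
    cv2.imwrite(f"pics/{n}0.png",read_camera(n)[:,:,::-1]); c=get_calibration(n); print(n,{k:(v.tolist() if hasattr(v,'tolist') else v) for k,v in c.items()})
o=telemetry.get_obs(); print({k:o[k] for k in("time_s","tool_pos","tool_rot","force","grip_width")})
E
```

```text
scene {'fx': 455.94035900733036, 'fy': 455.94035900733036, 'cx': 322.6574182319576, 'cy': 189.33194073048614, 'R': [[0.7763769496940789, 0.6301346824117778, 0.013004384088675644], [0.555936232053568, -0.6749459202414637, -0.48516276716117146], [-0.2969406302172195, 0.38389879756416445, -0.8743271557918062]], 't': [-0.2695657946431871, -0.30921511742503544, 1.5690834689075162]}
top {'fx': 423.5609804557386, 'fy': 423.5609804557386, 'cx': 318.70554937679316, 'cy': 198.60317164930075, 'R': [[-0.0037203412027863527, -0.9999337825218279, 0.010889886726916783], [-0.9886390501804279, 0.0020415115824789784, -0.15029524506384218], [0.1502630610618479, -0.011325316863065319, -0.9885811801153583]], 't': [-0.13928531745388897, 0.45784955967879665, 1.2618499681838697]}
{'time_s': 0.1, 'tool_pos': array([ 0.16678749, -0.62769958,  0.19717162]), 'tool_rot': array([ 1.79995248e+02,  9.67845719e-02, -7.51130231e+01]), 'force': array([-0.45142596,  0.26544587, -0.35902796]), 'grip_width': 0.08724367343821525}
```

View pics/scene0.png

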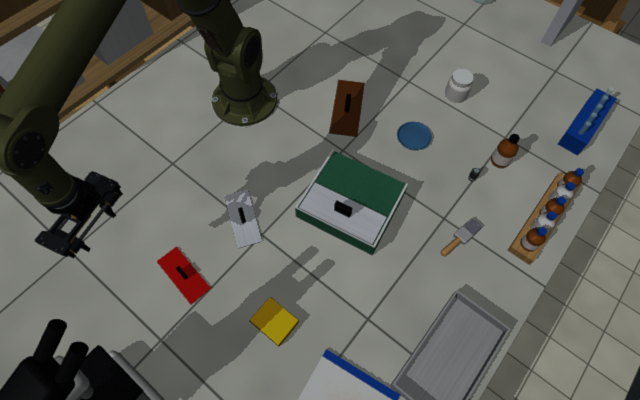

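View pics/top0.png

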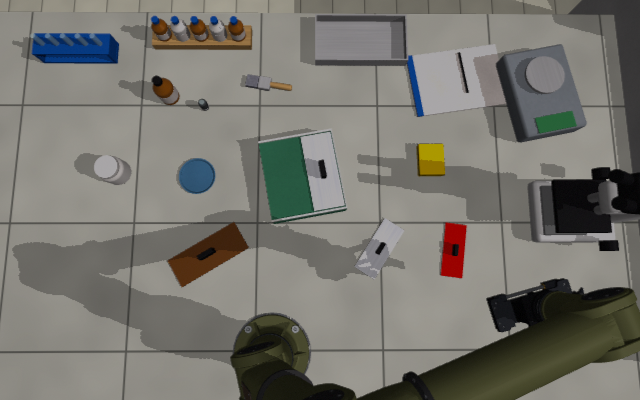

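The scene view shows the green case at about (350,200), with the grey plate and its black bar at (343,208). The dish is at (414,135). In the top view the case is at (302,175), the bar at (322,169) and the dish at (197,176). The plate on the bench and the brown and red ones are look-alikes. Next I'll measure.

```bash
cat > h.py <<'E'
import numpy as np, cv2
from cell import get_calibration
def ray(n,uv,z):
    c=get_calibration(n);R=np.array(c['R']);t=np.array(c['t'])
    o=-R.T@t; d=R.T@np.array([(uv[0]-c['cx'])/c['fx'],(uv[1]-c['cy'])/c['fy'],1.])
    return o+d*(z-o[2])/d[2]
def proj(n,X):
    c=get_calibration(n);p=np.array(c['R'])@np.array(X)+np.array(c['t'])
    return np.array([c['fx']*p[0]/p[2]+c['cx'],c['fy']*p[1]/p[2]+c['cy']])
def biggest(m,roi=None):
    m=m.astype(np.uint8)
    if roi: 
        k=np.zeros_like(m);x0,y0,x1,y1=roi;k[y0:y1,x0:x1]=1;m=m*k
    cs,_=cv2.findContours(m,cv2.RETR_EXTERNAL,cv2.CHAIN_APPROX_NONE)
    return max(cs,key=cv2.contourArea)
E
python3 - <<'E'
from h import *
for n,bar,case,dish in(("top",(300,145,345,190),(250,120,355,230),(170,150,225,200)),("scene",(325,190,365,225),(285,145,415,260),(390,115,440,160))):
    im=cv2.imread(f"pics/{n}0.png");h=cv2.cvtColor(im,cv2.COLOR_BGR2HSV).astype(int)
    H,S,V=h[...,0],h[...,1],h[...,2]
    c=biggest((V<70),bar); print(n,"bar",cv2.minAreaRect(c),cv2.contourArea(c))
    c=biggest((H>90)&(H<125)&(S>100),dish); (e,ax,_)=cv2.fitEllipse(c); print("dish",e,ax,ray(n,e,.008))
    c=biggest((H>50)&(H<90)&(S>90)&(V>40),case); 
    ap=cv2.approxPolyDP(c,4,True)[:,0]; print("green"); 
    for p in ap: print(p,ray(n,p,.058).round(4))
for n,b in(("top",(245,115,360,235)),("scene",(280,140,420,265))):
    im=cv2.imread(f"pics/{n}0.png");x0,y0,x1,y1=b
    o=cv2.resize(im[y0:y1,x0:x1],None,fx=5.5,fy=5.0 if n=="top" else 4.7,interpolation=cv2.INTER_CUBIC) if 0 else cv2.resize(im[y0:y1,x0:x1],None,fx=4.5,fy=4.5,interpolation=cv2.INTER_CUBIC)
    cv2.imwrite(f"pics/{n}0z.png",o)
E
```

```text
top bar ((321.9230651855469, 168.61537170410156), (17.65045166015625, 5.491251468658447), 78.69007110595703) 78.5
dish (196.58975219726562, 175.66177368164062) (33.819644927978516, 35.675010681152344) [0.53535044 0.24274667 0.008     ]
green
[299 137] [ 0.6457 -0.0805  0.058 ]
[259 144] [0.6236 0.042  0.058 ]
[272 219] [ 0.3927 -0.0008  0.058 ]
[313 211] [ 0.4165 -0.1231  0.058 ]
scene bar ((348.5, 197.5), (15.0, 31.0), 90.0) 232.5
dish (414.04437255859375, 135.43844604492188) (26.7933349609375, 33.68169021606445) [0.53761637 0.24073267 0.008     ]
green
[334 152] [ 0.3949 -0.0048  0.058 ]
[315 181] [ 0.4154 -0.1212  0.058 ]
[387 216] [ 0.6464 -0.0797  0.058 ]
[404 183] [0.623 0.041 0.058]
```

View pics/top0z.png

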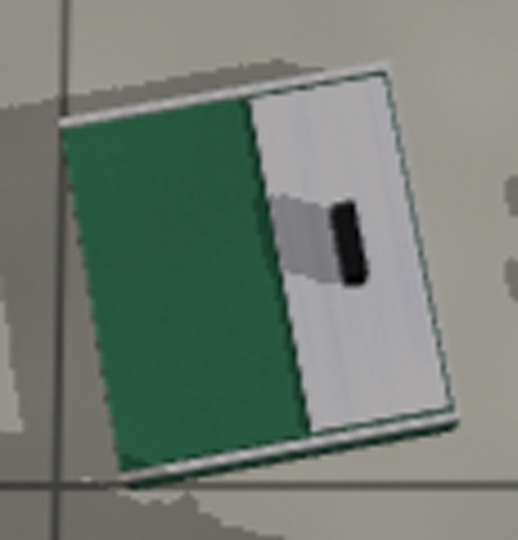

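View pics/scene0z.png

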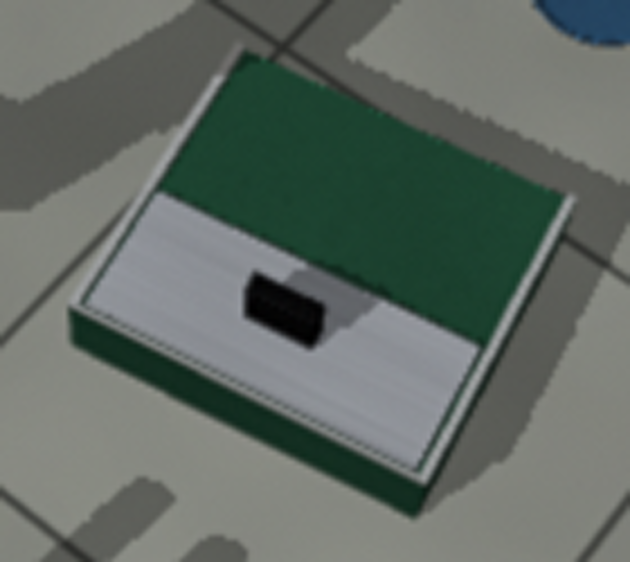

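```bash
python3 - <<'E'
from h import *
for n,off,pts,bar in(("top",(245,115),[(249,98),(386,76),(452,408),(311,433)],[(331,205),(353,203),(367,281),(346,286)]),("scene",(280,140),[(160,192),(482,345),(419,468),(82,303)],[(256,271),(325,301)])):
    P=np.array([ray(n,(np.array(p)+.5)/4.5-.5+off,.064) for p in pts]);print(n,"centre",P.mean(0).round(4));
    for a,b in((0,1),(1,2),(2,3),(3,0)): d=P[b]-P[a];print(np.hypot(*d[:2]).round(4),np.degrees(np.arctan2(d[1],d[0])).round(2))
    B=np.array([ray(n,(np.array(p)+.5)/4.5-.5+off,.102) for p in bar]);print("bar",B.round(4).tolist(),B.mean(0))
    c=get_calibration(n);print("cam",-np.array(c['R']).T@np.array(c['t']))
E
```

```text
top centre [ 0.539  -0.1512  0.064 ]
0.0946 -80.58
0.2324 -169.57
0.0951 99.99
0.2334 10.3
bar [[0.5618, -0.1387, 0.102], [0.5631, -0.1531, 0.102], [0.5111, -0.1619, 0.102], [0.5078, -0.1482, 0.102]] [ 0.53592754 -0.15048705  0.102     ]
cam [ 0.26252033 -0.12591995  1.31777054]
scene centre [ 0.542  -0.1519  0.064 ]
0.2307 10.77
0.0941 -78.86
0.2356 -169.05
0.0949 98.17
bar [[0.5164, -0.1494, 0.102], [0.562, -0.1388, 0.102]] [ 0.53920388 -0.14411835  0.102     ]
cam [ 0.84711319 -0.64120998  1.22537816]
```

```bash
cat >> h.py <<'E'
def go(x,y,z,yaw):
    from cell import telemetry
    from scipy.spatial.transform import Rotation as Ro
    o=telemetry.get_obs();p=np.array(o['tool_pos']);r=np.array(o['tool_rot'])
    R=Ro.from_euler('xyz',r,degrees=True).as_matrix()
    d=R.T@(np.array([x,y,z])-p)*100
    dy=(yaw-r[2]+180)%360-180
    print("t",o['time_s'],"pos",p.round(4),"rot",r.round(2),"F",np.round(o['force'],2),"w",round(o['grip_width'],4));print("shift cm",d.round(2),"turn rad",round(-np.radians(dy),3))
E
python3 -c "
from h import *
go(.5405,-.1515,.19,-79.7)"
```

```text
t 0.1 pos [ 0.1668 -0.6277  0.1972] rot [ 1.800e+02  1.000e-01 -7.511e+01] F [-0.45  0.27 -0.36] w 0.0872
shift cm [-36.42 -48.35   0.77] turn rad 0.08
```

Emit:
carry_out:
  translation:
    - [-2.5,-3.5,0]
    - [-6,-8,0]
    - [-9.5,-12.5,0]
    - [-13,-17,0]
    - [-16.5,-21.5,0]
  turn: [0,0,0,0,0]
  gripper: [0.7,0.7,0.7,0.7,0.7]

```text
time_s: 0.72
tool_pos: [0.3331, -0.4117, 0.1978]
tool_rot: [180.0, 0.0, -75.1]
force: [0.4, -0.6, 0.2]
grip_width: 0.0616
```

Emit:
carry_out:
  translation:
    - [-3.5,-4.5,0]
    - [-7,-9,0]
    - [-10.5,-13.5,0]
    - [-14,-18,0]
    - [-17,-22.5,0]
  turn: [0.02,0.04,0.06,0.08,0.08]
  gripper: [0.7,0.7,0.7,0.7,0.7]

```text
time_s: 1.35
tool_pos: [0.5068, -0.1896, 0.198]
tool_rot: [180.0, -0.0, -79.7]
force: [1.1, -0.7, -0.2]
grip_width: 0.0609
```

```bash
python3 -c "
from h import *
go(.5405,-.1515,.13,-79.7)"
```

```text
t 1.35 pos [ 0.5068 -0.1896  0.198 ] rot [ 1.7998e+02 -1.0000e-02 -7.9690e+01] F [ 1.07 -0.73 -0.19] w 0.0609
shift cm [-3.15 -4.    6.8 ] turn rad 0.0
```

Emit:
carry_out:
  translation:
    - [-2,-2.5,1]
    - [-3.1,-4,3]
    - [-3.1,-4,6]
    - [-3.1,-4,6.8]
    - [-3.1,-4,6.8]
  turn: [0,0,0,0,0]
  gripper: [0.6,0.6,0.6,0.6,0.6]

```text
time_s: 1.98
tool_pos: [0.5395, -0.154, 0.1299]
tool_rot: [179.9, 0.0, -79.7]
force: [0.7, -0.7, 0.8]
grip_width: 0.0525
```

```bash
python3 -c "
from h import *
go(.5405,-.1515,.08,-79.7)
from cell import read_camera
for n,(x0,y0,x1,y1) in dict(top=(245,115,360,235),scene=(280,110,420,265)).items():
    im=read_camera(n)[y0:y1,x0:x1,::-1]; cv2.imwrite(f'pics/{n}1.png',cv2.resize(im,None,fx=3.5,fy=3.5,interpolation=2))
a,b=cv2.imread('pics/top1.png'),cv2.imread('pics/scene1.png')[:420]
b=b[:420];a=cv2.resize(a,(int(a.shape[1]*1),420));cv2.imwrite('pics/c1.png',cv2.resize(np.hstack([a,b]),None,fx=.88,fy=.88))
"
```

```text
t 1.975 pos [ 0.5395 -0.154   0.1299] rot [ 1.7994e+02  3.0000e-02 -7.9730e+01] F [ 0.66 -0.66  0.78] w 0.0525
shift cm [-0.23 -0.15  4.99] turn rad -0.001
```

View pics/c1.png

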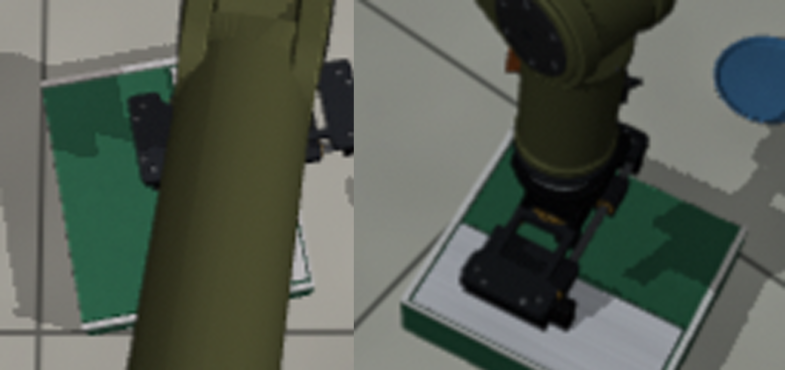

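The gripper is astride the bar: the case lies square beneath it, with the jaws across the plate. Next I'll lower and grip.

Emit:
carry_out:
  translation:
    - [-0.2,-0.1,1.5]
    - [-0.2,-0.1,3]
    - [-0.2,-0.1,4.2]
    - [-0.2,-0.1,5]
    - [-0.2,-0.1,5]
  turn: [0,0,0,0,0]
  gripper: [0.6,0.6,0.6,0.6,0.6]

```text
time_s: 2.7
tool_pos: [0.54, -0.1515, 0.0792]
tool_rot: [179.9, 0.0, -79.7]
force: [-0.1, -0.6, 0.9]
grip_width: 0.0524
```

Emit:
carry_out:
  translation:
    - [0,0,0]
    - [0,0,0]
    - [0,0,0]
    - [0,0,0]
    - [0,0,0]
  turn: [0,0,0,0,0]
  gripper: [0.4,0.2,0.1,0.1,0.1]
  squeeze: 8

```text
time_s: 3.32
tool_pos: [0.5406, -0.1517, 0.0802]
tool_rot: [-180.0, -0.0, -79.7]
force: [-0.4, -0.0, 0.1]
grip_width: 0.0124
```

```bash
python3 -c "
from h import *
y=np.radians(10.3);c=np.array([.5405,-.1515])+.1*np.array([-np.sin(y),np.cos(y)]);print(c)
go(*c,.08,-79.7)"
```

```text
[ 0.52261978 -0.0531115 ]
t 3.325 pos [ 0.5406 -0.1517  0.0802] rot [-1.80e+02 -1.00e-02 -7.97e+01] F [-0.42 -0.04  0.07] w 0.0124
shift cm [-1.002e+01  1.000e-02  2.000e-02] turn rad 0.0
```

Emit:
carry_out:
  translation:
    - [0,0,0]
    - [0,0,0]
  turn: [0,0]
  gripper: [0.1,0.1]

```text
time_s: 3.58
tool_pos: [0.5405, -0.1517, 0.0801]
tool_rot: [180.0, -0.0, -79.7]
force: [0.1, -0.1, 0.4]
grip_width: 0.0091
```

```bash
python3 -c "
from h import *
from cell import read_camera
for n,(x0,y0,x1,y1) in dict(scene=(280,110,420,265)).items():
    im=read_camera(n)[y0:y1,x0:x1,::-1]; cv2.imwrite(f'pics/{n}2.png',cv2.resize(im,None,fx=3.8,fy=3.8,interpolation=2))
go(.5,0,.1,-79.7)
"
```

```text
t 3.625 pos [ 0.5405 -0.1516  0.0801] rot [179.99  -0.   -79.69] F [-0.34 -0.26 -0.66] w 0.0088
shift cm [-15.64   1.28  -1.99] turn rad 0.0
```

View pics/scene2.png

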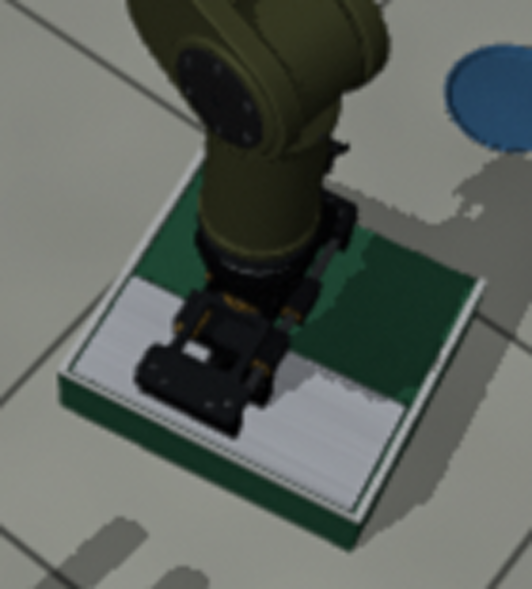

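The width went to 8.8 mm, below the bar's 16 mm, so the fingers have probably not gripped the bar. I'll open, rise and look before doing anything else.

Emit:
carry_out:
  translation:
    - [0,0,0]
    - [0,0,0]
    - [0,0,0]
    - [0,0,0]
    - [0,0,0]
  turn: [0,0,0,0,0]
  gripper: [0.6,0.6,0.6,0.6,0.6]

```text
time_s: 4.25
tool_pos: [0.5406, -0.1517, 0.0802]
tool_rot: [-180.0, -0.0, -79.7]
force: [0.3, -0.3, -0.7]
grip_width: 0.0486
```

Emit:
carry_out:
  translation:
    - [0,0,-3]
    - [0,0,-6]
    - [0,0,-9]
    - [0,0,-12]
    - [0,0,-12]
  turn: [0,0,0,0,0]
  gripper: [0.6,0.6,0.6,0.6,0.6]

```text
time_s: 4.88
tool_pos: [0.5423, -0.1519, 0.2028]
tool_rot: [-179.7, -0.2, -79.7]
force: [-0.0, -0.2, 0.6]
grip_width: 0.0522
```

```bash
python3 -c "
from h import *
from cell import read_camera,telemetry
x0,y0,x1,y1=270,60,430,265
im=read_camera('scene')[:,:,::-1].copy(); cv2.imwrite('pics/scene3.png',im)
o=telemetry.get_obs();p=o['tool_pos'];print(p,o['grip_width'],o['force'])
for dz in(-.008,0,.011): print(proj('scene',p+[0,0,dz]))
cv2.imwrite('pics/scene3z.png',cv2.resize(im[y0:y1,x0:x1],None,fx=2.9,fy=2.9,interpolation=2))
print(proj('scene',[.5405,-.1515,.102]))
"
```

```text
[ 0.54116372 -0.15171372  0.20093687] 0.05267350417671584 [-0.01908942 -0.30308407 -0.62171139]
[344.84366152 189.49795111]
[345.01618132 187.99217224]
[345.25677903 185.89219903]
[342.87503752 205.25100827]
```

View pics/scene3z.png

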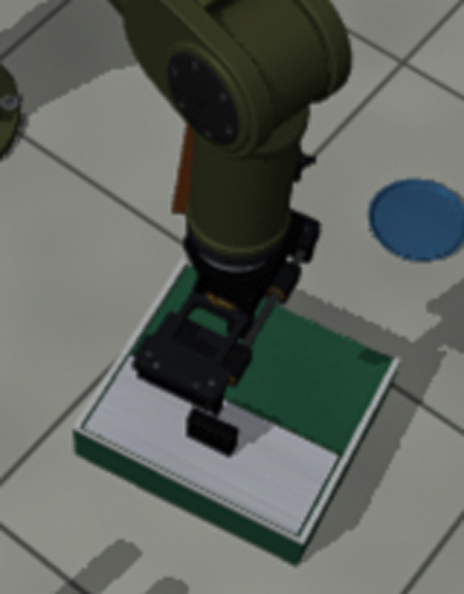

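```bash
python3 -c "
from h import *
from cell import read_camera,telemetry
im=read_camera('top')[:,:,::-1].copy(); cv2.imwrite('pics/top3.png',im)
x0,y0,x1,y1=230,90,420,240
cv2.imwrite('pics/top3z.png',cv2.resize(im[y0:y1,x0:x1],None,fx=4,fy=4,interpolation=2))
o=telemetry.get_obs();p=o['tool_pos'];print(p)
a=np.radians(-79.7);X=np.array([np.cos(a),np.sin(a),0]);Y=np.array([np.sin(a),-np.cos(a),0])
for n,(u,v),s in(('top',(230,90),4),('scene',(270,60),2.9)):
  for h in (.062,.1):
    for sx in(-.095,.095):
      for sy in(-.0375,.0375):
        q=proj(n,p+X*sx+Y*sy+[0,0,h]); print(n,h,sx,sy,((q-[u,v])*s).round())
"
```

```text
[ 0.54034592 -0.15159252  0.199724  ]
top 0.062 -0.095 -0.0375 [219. 223.]
top 0.062 -0.095 0.0375 [239. 336.]
top 0.062 0.095 -0.0375 [509. 172.]
top 0.062 0.095 0.0375 [532. 284.]
top 0.1 -0.095 -0.0375 [215. 207.]
top 0.1 -0.095 0.0375 [236. 323.]
top 0.1 0.095 -0.0375 [515. 154.]
top 0.1 0.095 0.0375 [539. 269.]
scene 0.062 -0.095 -0.0375 [309. 272.]
scene 0.062 -0.095 0.0375 [233. 237.]
scene 0.062 0.095 -0.0375 [208. 443.]
scene 0.062 0.095 0.0375 [128. 403.]
scene 0.1 -0.095 -0.0375 [314. 247.]
scene 0.1 -0.095 0.0375 [235. 212.]
scene 0.1 0.095 -0.0375 [211. 422.]
scene 0.1 0.095 0.0375 [127. 381.]
```

View pics/top3z.png

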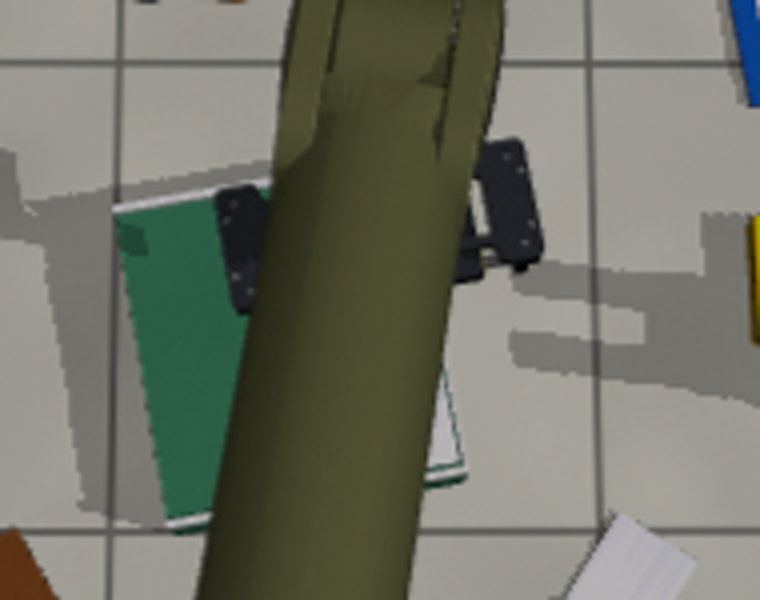

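Body positions in both views agree with the telemetry, yet the fingers closed freely. I need to see the fingers themselves, so I'll turn the tool a quarter turn at height and look.

Emit:
carry_out:
  translation:
    - [0,0,0]
    - [0,0,0]
    - [0,0,0]
    - [0,0,0]
    - [0,0,0]
  turn: [-0.18,-0.36,-0.54,-0.72,-0.9]
  gripper: [0.6,0.6,0.6,0.6,0.6]

```text
time_s: 5.6
tool_pos: [0.5396, -0.1514, 0.1983]
tool_rot: [180.0, 0.2, -27.8]
force: [0.3, -0.1, -0.8]
grip_width: 0.052
```

Emit:
carry_out:
  translation:
    - [0,0,0]
    - [0,0,0]
    - [0,0,0]
    - [0,0,0]
    - [0,0,0]
  turn: [-0.18,-0.36,-0.54,-0.67,-0.67]
  gripper: [0.6,0.6,0.6,0.6,0.6]

```text
time_s: 6.22
tool_pos: [0.5397, -0.1515, 0.1986]
tool_rot: [-179.9, 0.1, 10.2]
force: [0.9, 0.6, -0.6]
grip_width: 0.0524
```

```bash
python3 -c "
from h import *
from cell import read_camera,telemetry
x0,y0,x1,y1=290,110,430,240
im=read_camera('scene')[:,:,::-1].copy(); cv2.imwrite('pics/scene4.png',im)
o=telemetry.get_obs();p=o['tool_pos'];print(p,o['tool_rot'],o['qpos'],o['grip_width'])
a=np.radians(o['tool_rot'][2]);X=np.array([np.cos(a),np.sin(a),0])
for sx in(-.041,-.026,0,.026,.041): print(sx,((proj('scene',p+X*sx+[0,0,-.008])-[x0,y0])*4.5).round())
cv2.imwrite('pics/scene4z.png',cv2.resize(im[y0:y1,x0:x1],None,fx=4.5,fy=4.5,interpolation=2))
"
```

```text
[ 0.53987039 -0.15148557  0.19889188] [-1.79935567e+02  1.00123641e-01  1.01140896e+01] [ 47.05261887  10.59314352 -38.24452867  94.81347162   6.67772559
  77.03270782  17.8817946 ] 0.052255740936593
-0.041 [183. 328.]
-0.026 [205. 339.]
0 [245. 358.]
0.026 [285. 377.]
0.041 [309. 389.]
```

View pics/scene4z.png

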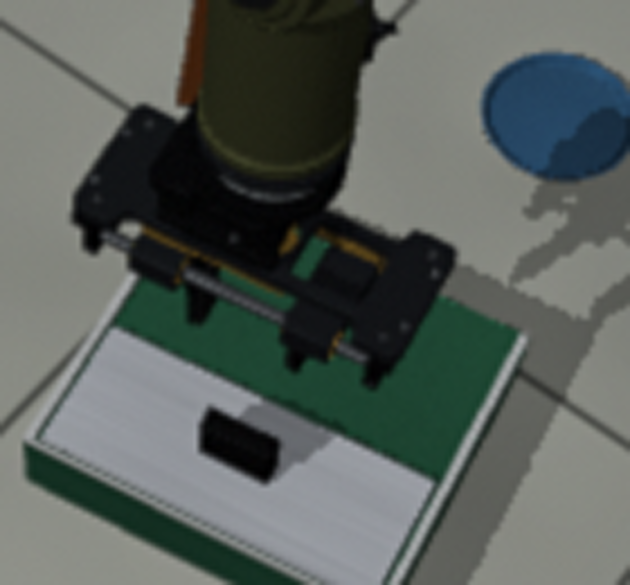

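```bash
python3 -c "
from h import *
x0,y0=290,110
p=np.array([.5399,-.1515,.1989]);a=np.radians(10.1);X=np.array([np.cos(a),np.sin(a),0]);Y=np.array([-np.sin(a),np.cos(a),0])
for z in(-.008,.011,.03,.062):
  for sx in(-.041,-.026,.026,.041):
    print(z,sx,[((proj('scene',p+X*sx+Y*sy+[0,0,z])-[x0,y0])*4.5).round().tolist() for sy in(-.0095,.0095)])
im=cv2.imread('pics/scene4.png')
cv2.imwrite('pics/scene4zz.png',cv2.resize(cv2.convertScaleAbs(im[150:200,320:375],alpha=2,beta=20),None,fx=10,fy=10,interpolation=2))
"
```

```text
-0.008 -0.041 [[175.0, 340.0], [190.0, 315.0]]
-0.008 -0.026 [[198.0, 351.0], [213.0, 326.0]]
-0.008 0.026 [[278.0, 390.0], [293.0, 365.0]]
-0.008 0.041 [[301.0, 402.0], [316.0, 376.0]]
0.011 -0.041 [[176.0, 324.0], [191.0, 299.0]]
0.011 -0.026 [[199.0, 335.0], [214.0, 310.0]]
0.011 0.026 [[280.0, 374.0], [295.0, 349.0]]
0.011 0.041 [[304.0, 386.0], [319.0, 360.0]]
0.03 -0.041 [[177.0, 307.0], [193.0, 282.0]]
0.03 -0.026 [[200.0, 318.0], [216.0, 293.0]]
0.03 0.026 [[282.0, 358.0], [298.0, 332.0]]
0.03 0.041 [[306.0, 370.0], [322.0, 344.0]]
0.062 -0.041 [[178.0, 277.0], [194.0, 252.0]]
0.062 -0.026 [[202.0, 289.0], [218.0, 263.0]]
0.062 0.026 [[287.0, 329.0], [302.0, 303.0]]
0.062 0.041 [[311.0, 341.0], [327.0, 315.0]]
```

View pics/scene4zz.png

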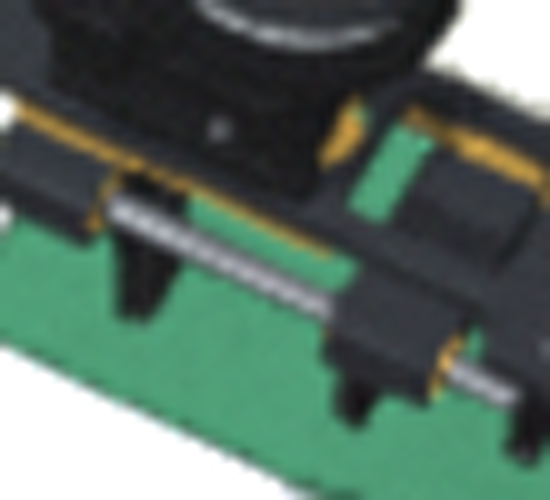

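The close-up shows the fingertips at about (332,181) and (354,191). That is 2–6 px above where telemetry puts them, so the real tips sit higher than reported, and the jaws probably closed above the bar. I'll use this orientation to push the bar from its -y side, where the fingers stay in view, and find the true height first.

```bash
cat >> h.py <<'E'
O=np.array([.5306,-.0980]);YW=10.3
def cs(x,y):
    a=np.radians(YW);return O+x*np.array([np.cos(a),np.sin(a)])+y*np.array([-np.sin(a),np.cos(a)])
E
python3 -c "
from h import *
go(*cs(0,-.085),.11,10.3)"
```

```text
t 6.275 pos [ 0.5399 -0.1515  0.1989] rot [-1.7994e+02  1.0000e-01  1.0110e+01] F [-0.36  0.03  1.09] w 0.0523
shift cm [0.07 3.08 8.89] turn rad -0.003
```

Emit:
carry_out:
  translation:
    - [0,1.5,1]
    - [0,3.1,3]
    - [0,3.1,6]
    - [0,3.1,8.5]
    - [0,3.1,8.9]
  turn: [0,0,0,0,0]
  gripper: [0.25,0.25,0.25,0.25,0.25]

```text
time_s: 6.9
tool_pos: [0.5439, -0.1829, 0.1077]
tool_rot: [-179.8, 0.3, 10.2]
force: [-0.8, 0.6, 0.1]
grip_width: 0.0228
```

```bash
cat > look.py <<'E'
import sys
from h import *
from cell import read_camera,telemetry
n,name=sys.argv[1:3];x0,y0,x1,y1=map(int,sys.argv[3:7]);f=float(sys.argv[7])
im=read_camera(n)[:,:,::-1].copy();cv2.imwrite(f'pics/{name}_full.png',im)
cv2.imwrite(f'pics/{name}.png',cv2.resize(cv2.convertScaleAbs(im[y0:y1,x0:x1],alpha=1.7,beta=15),None,fx=f,fy=f,interpolation=2))
o=telemetry.get_obs();p=o['tool_pos'];print(o['time_s'],p.round(4),o['tool_rot'].round(2),o['grip_width'].round(4),o['force'].round(2))
for dz in(-.008,.011,.02): print(dz,((proj(n,p+[0,0,dz])-[x0,y0])*f).round())
E
python3 look.py scene s5 300 150 400 240 6
```

```text
Traceback (most recent call last):
  File "look.py", line 7, in <module>
    o=telemetry.get_obs();p=o['tool_pos'];print(o['time_s'],p.round(4),o['tool_rot'].round(2),o['grip_width'].round(4),o['force'].round(2))
                                                                                              ^^^^^^^^^^^^^^^^^^^^^
AttributeError: 'float' object has no attribute 'round'
```

View pics/s5.png

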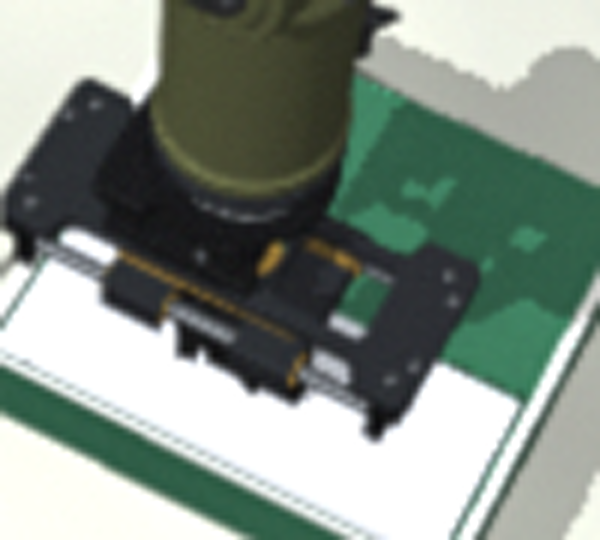

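```bash
sed -i "s/o\['grip_width'\].round(4)/round(o['grip_width'],4)/" look.py; python3 -c "
from h import *
for z in (.09,.1,.11,.12,.13,.14): print(z,proj('scene',[.5439,-.1829,z]).round(1),(proj('scene',[.5439+.0017,-.1829-.0093,z])).round(1))"
```

```text
0.09 [336.6 215.8] [335.  218.5]
0.1 [336.8 214.2] [335.2 216.9]
0.11 [336.9 212.6] [335.3 215.3]
0.12 [337.1 210.9] [335.5 213.7]
0.13 [337.2 209.3] [335.6 212. ]
0.14 [337.4 207.6] [335.7 210.4]
```

Emit:
carry_out:
  translation:
    - [0,0,1]
    - [0,0,2]
    - [0,0,2.5]
    - [0,0,2.5]
  turn: [0,0,0,0]
  gripper: [0.25,0.25,0.25,0.25]

```text
time_s: 7.45
tool_pos: [0.5458, -0.182, 0.0858]
tool_rot: [-180.0, 0.0, 10.3]
force: [0.3, 0.9, 0.5]
grip_width: 0.0218
```

```bash
python3 look.py scene s6 300 150 400 240 6
```

```text
7.5 [ 0.5461 -0.1821  0.0862] [179.99  -0.    10.27] 0.0217 [-0.1   0.3   0.39]
-0.008 [224. 407.]
0.011 [225. 389.]
0.02 [226. 381.]
```

View pics/s6.png

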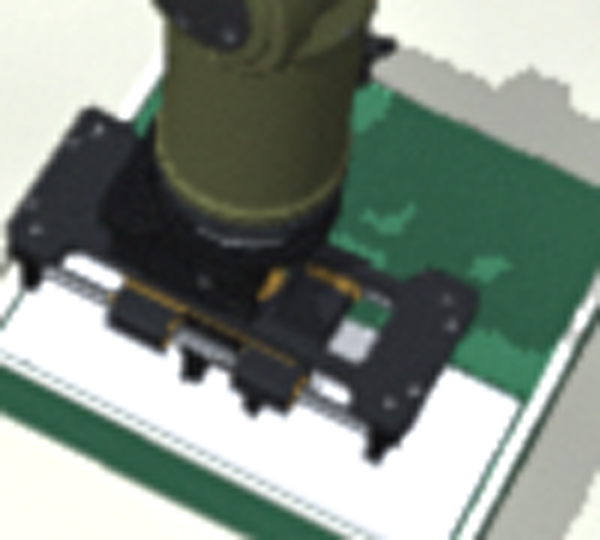

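Now the tips show at about (332,213) and (342,218), still a little above the predicted position. I'll probe downward in small steps and watch the force.

Emit:
carry_out:
  translation:
    - [0,0,0.6]
    - [0,0,1.1]
    - [0,0,1.1]
  turn: [0,0,0]
  gripper: [0.25,0.25,0.25]

```text
time_s: 7.88
tool_pos: [0.5456, -0.182, 0.0746]
tool_rot: [-180.0, 0.1, 10.3]
force: [-0.1, -0.5, 0.7]
grip_width: 0.0219
```

Emit:
carry_out:
  translation:
    - [0,0,0.2]
    - [0,0,0.4]
  turn: [0,0]
  gripper: [0.25,0.25]

```text
time_s: 8.12
tool_pos: [0.5462, -0.1822, 0.0711]
tool_rot: [180.0, -0.0, 10.3]
force: [-0.3, -0.2, -0.0]
grip_width: 0.0218
```

Emit:
carry_out:
  translation:
    - [0,0,0.2]
    - [0,0,0.4]
  turn: [0,0]
  gripper: [0.25,0.25]

```text
time_s: 8.38
tool_pos: [0.5461, -0.1821, 0.067]
tool_rot: [180.0, 0.0, 10.3]
force: [-0.6, 0.3, 0.3]
grip_width: 0.022
```

Emit:
carry_out:
  translation:
    - [0,0,0.2]
    - [0,0,0.4]
  turn: [0,0]
  gripper: [0.25,0.25]

```text
time_s: 8.62
tool_pos: [0.5461, -0.1821, 0.063]
tool_rot: [180.0, 0.0, 10.3]
force: [0.5, 0.9, -0.8]
grip_width: 0.0217
```

```bash
python3 look.py scene s7 300 150 400 240 6
```

```text
8.675 [ 0.5459 -0.1821  0.0627] [-1.7999e+02  2.0000e-02  1.0260e+01] 0.0216 [-0.57 -0.12 -0.32]
-0.008 [221. 428.]
0.011 [223. 411.]
0.02 [224. 403.]
```

View pics/s7.png

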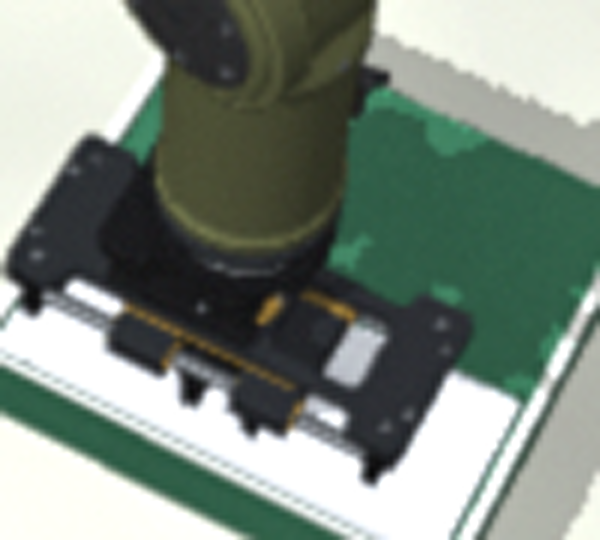

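Emit:
carry_out:
  translation:
    - [0,0,0.2]
    - [0,0,0.4]
  turn: [0,0]
  gripper: [0.25,0.25]

```text
time_s: 8.93
tool_pos: [0.5461, -0.1822, 0.059]
tool_rot: [180.0, -0.0, 10.3]
force: [-0.3, -0.1, -0.0]
grip_width: 0.0218
```

Emit:
carry_out:
  translation:
    - [0,0,0.2]
    - [0,0,0.4]
  turn: [0,0]
  gripper: [0.25,0.25]

```text
time_s: 9.18
tool_pos: [0.5461, -0.1822, 0.055]
tool_rot: [180.0, 0.0, 10.3]
force: [-0.1, 0.2, 0.5]
grip_width: 0.0218
```

Emit:
carry_out:
  translation:
    - [0,0,0.2]
    - [0,0,0.4]
  turn: [0,0]
  gripper: [0.25,0.25]

```text
time_s: 9.43
tool_pos: [0.5461, -0.1822, 0.051]
tool_rot: [180.0, 0.0, 10.3]
force: [0.5, 0.0, -1.1]
grip_width: 0.022
```

```bash
python3 look.py scene s8 300 150 400 240 6;python3 -c "
from h import *
go(*cs(0,-.085),.05,10.3)"
```

```text
9.475 [ 0.5459 -0.1821  0.0507] [-1.7999e+02  2.0000e-02  1.0260e+01] 0.022 [-0.72  0.37  0.2 ]
-0.008 [220. 439.]
0.011 [222. 422.]
0.02 [223. 414.]
t 9.475 pos [ 0.5459 -0.1821  0.0507] rot [-1.7999e+02  2.0000e-02  1.0260e+01] F [-0.72  0.37  0.2 ] w 0.022
shift cm [-0.   -0.04  0.07] turn rad -0.001
```

View pics/s8.png

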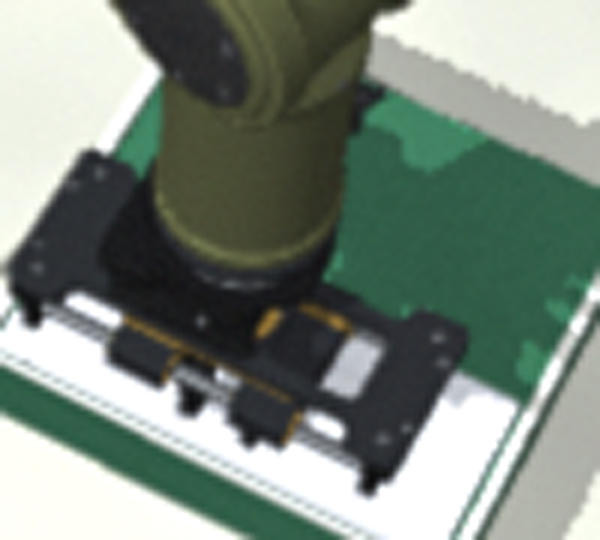

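Emit:
carry_out:
  translation:
    - [0,0,0.15]
    - [0,0,0.3]
  turn: [0,0]
  gripper: [0.25,0.25]

```text
time_s: 9.72
tool_pos: [0.5462, -0.1822, 0.0481]
tool_rot: [180.0, -0.0, 10.3]
force: [0.0, -1.3, -0.2]
grip_width: 0.0217
```

Emit:
carry_out:
  translation:
    - [0,0,0.1]
    - [0,0,0.2]
  turn: [0,0]
  gripper: [0.25,0.25]

```text
time_s: 9.98
tool_pos: [0.5461, -0.1822, 0.0461]
tool_rot: [180.0, 0.0, 10.3]
force: [-0.1, -0.1, -0.7]
grip_width: 0.0222
```

Emit:
carry_out:
  translation:
    - [0,0,0.1]
    - [0,0,0.2]
  turn: [0,0]
  gripper: [0.25,0.25]

```text
time_s: 10.22
tool_pos: [0.5461, -0.1822, 0.0441]
tool_rot: [180.0, 0.0, 10.3]
force: [0.9, 0.0, 0.9]
grip_width: 0.0219
```

Emit:
carry_out:
  translation:
    - [0,0,0.1]
    - [0,0,0.2]
  turn: [0,0]
  gripper: [0.25,0.25]

```text
time_s: 10.48
tool_pos: [0.5461, -0.1821, 0.0421]
tool_rot: [180.0, 0.0, 10.3]
force: [0.4, -0.8, 0.8]
grip_width: 0.0217
```

Emit:
carry_out:
  translation:
    - [0,0,0.1]
    - [0,0,0.2]
  turn: [0,0]
  gripper: [0.25,0.25]

```text
time_s: 10.72
tool_pos: [0.5461, -0.1821, 0.0401]
tool_rot: [180.0, 0.0, 10.3]
force: [0.3, 0.3, 4.5]
grip_width: 0.0219
```

```bash
python3 look.py scene s9 300 150 400 240 6; python3 look.py top s9t 260 110 380 220 6
```

```text
10.775 [ 0.5461 -0.1821  0.0402] [1.800e+02 1.000e-02 1.026e+01] 0.0219 [-0.06  0.25  0.56]
-0.008 [220. 449.]
0.011 [221. 432.]
0.02 [222. 424.]
10.825 [ 0.5461 -0.1821  0.0402] [180.    -0.    10.26] 0.0217 [-0.83 -0.21  0.06]
-0.008 [432. 363.]
0.011 [433. 355.]
0.02 [434. 351.]
```

View pics/s9.png

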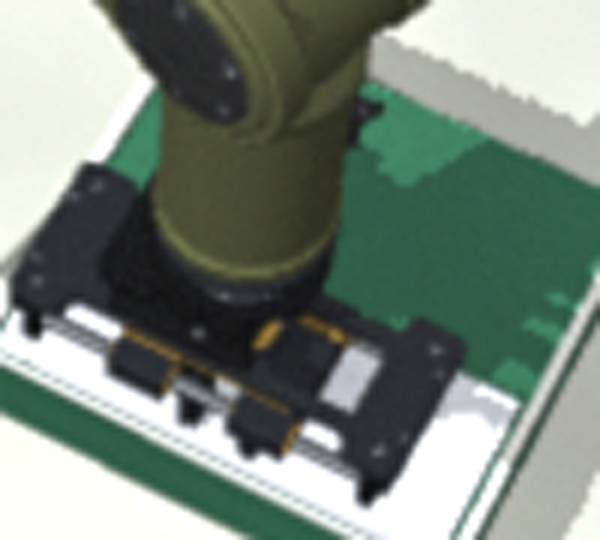

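View pics/s9t.png

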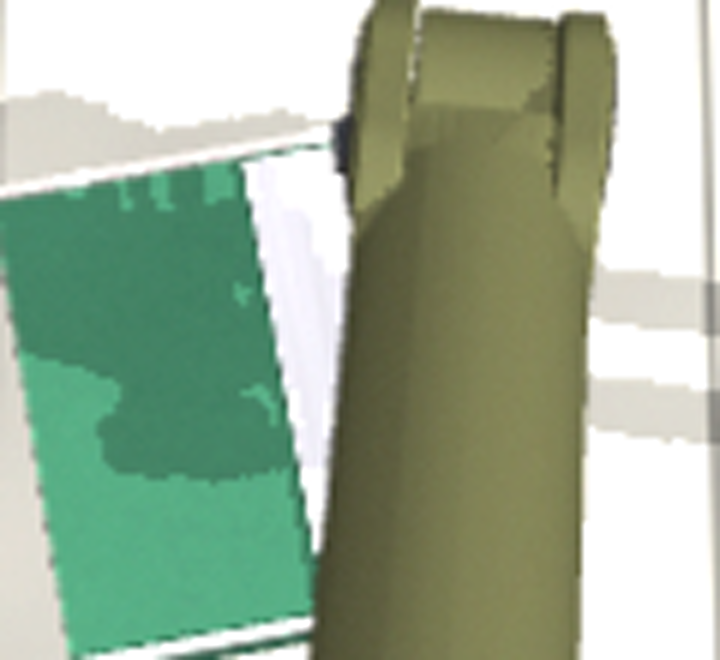

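Emit:
carry_out:
  translation:
    - [0,0,0.1]
    - [0,0,0.2]
  turn: [0,0]
  gripper: [0.25,0.25]

```text
time_s: 11.08
tool_pos: [0.5462, -0.1822, 0.04]
tool_rot: [180.0, 0.0, 10.3]
force: [-5.9, 1.5, 17.2]
grip_width: 0.0216
```

```bash
python3 -c "
from h import *
from cell import telemetry
go(*cs(0,-.085),.05,10.3)"
```

```text
t 11.075 pos [ 0.5462 -0.1822  0.04  ] rot [1.7995e+02 4.0000e-02 1.0250e+01] F [-5.87  1.54 17.2 ] w 0.0216
shift cm [-0.03 -0.06 -1.  ] turn rad -0.001
```

```bash
python3 -c "
from h import *
a=np.radians(YW);M=np.array([[np.cos(a),np.sin(a)],[-np.sin(a),np.cos(a)]])
for q in((188,420),(248,455),(30,333),(367,502)):
  for z in(.064,.084,.104):
    print(q,z,(M@(ray('scene',np.array(q)/6+[300,150],z)[:2]-O)).round(4))"
```

```text
(188, 420) 0.064 [-0.0139 -0.0933]
(188, 420) 0.084 [-0.01   -0.1019]
(188, 420) 0.104 [-0.0061 -0.1104]
(248, 455) 0.064 [ 0.019  -0.0955]
(248, 455) 0.084 [ 0.0223 -0.1041]
(248, 455) 0.104 [ 0.0257 -0.1126]
(30, 333) 0.064 [-0.1012 -0.0897]
(30, 333) 0.084 [-0.0958 -0.0983]
(30, 333) 0.104 [-0.0904 -0.1069]
(367, 502) 0.064 [ 0.078  -0.0898]
(367, 502) 0.084 [ 0.0803 -0.0985]
(367, 502) 0.104 [ 0.0827 -0.1071]
```

Emit:
carry_out:
  translation:
    - [0,0,-0.4]
    - [0,0,-0.7]
    - [0,0,-0.7]
  turn: [0,0,0]
  gripper: [0.25,0.25,0.25]

```text
time_s: 11.45
tool_pos: [0.5462, -0.1822, 0.0452]
tool_rot: [180.0, -0.0, 10.3]
force: [0.3, 0.2, 0.3]
grip_width: 0.0214
```

Contact with the plate is at reported z 0.040. The tips therefore sit 24 mm above the reported TCP instead of 8 mm below it, a 32 mm offset, and the image agrees (pad edge at case y -94 mm). Now I'll push the bar along +y.

Emit:
carry_out:
  translation:
    - [0,-0.6,0]
    - [0,-1.2,0]
    - [0,-2,0]
    - [0,-2.8,0]
    - [0,-3.6,0]
  turn: [0,0,0,0,0]
  gripper: [0.25,0.25,0.25,0.25,0.25]

```text
time_s: 12.08
tool_pos: [0.5395, -0.1461, 0.0451]
tool_rot: [180.0, 0.0, 10.3]
force: [-0.2, -0.7, -0.8]
grip_width: 0.0218
```

```bash
python3 look.py scene s10 300 130 400 240 5;python3 -c "
from h import *
go(*cs(0,.0275),.045,10.3)"
```

```text
12.125 [ 0.5394 -0.1446  0.0452] [-1.7996e+02  1.0000e-02  1.0350e+01] 0.0218 [-0.39  1.13  0.35]
-0.008 [214. 418.]
0.011 [216. 403.]
0.02 [217. 396.]
t 12.125 pos [ 0.5394 -0.1446  0.0452] rot [-1.7996e+02  1.0000e-02  1.0350e+01] F [-0.39  1.13  0.35] w 0.0218
shift cm [-0.03 -7.49  0.02] turn rad 0.001
```

View pics/s10.png

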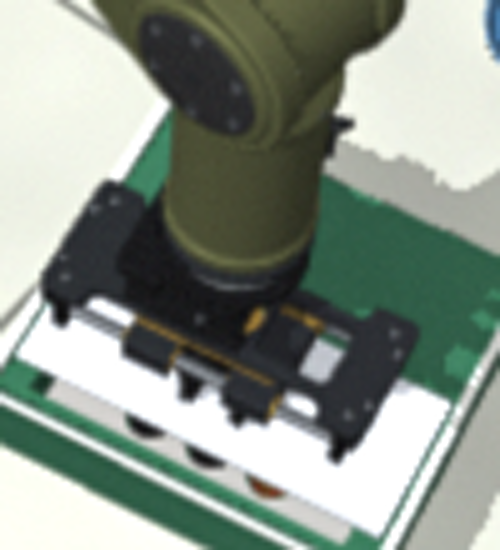

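The plate slides as planned. The well is opening, and a reddish-brown item shows at crop (268,487), in the +x pocket. I'll carry on pushing.

Emit:
carry_out:
  translation:
    - [0,-1,0]
    - [0,-2,0]
    - [0,-3,0]
    - [0,-4,0]
    - [0,-5,0]
  turn: [0,0,0,0,0]
  gripper: [0.25,0.25,0.25,0.25,0.25]

```text
time_s: 12.75
tool_pos: [0.5306, -0.0968, 0.0452]
tool_rot: [180.0, 0.0, 10.3]
force: [0.2, -0.8, 0.1]
grip_width: 0.0218
```

Emit:
carry_out:
  translation:
    - [0,-0.8,0]
    - [0,-1.5,0]
    - [0,-2,0]
    - [0,-2.5,0]
    - [0,-2.5,0]
  turn: [0,0,0,0,0]
  gripper: [0.25,0.25,0.25,0.25,0.25]

```text
time_s: 13.38
tool_pos: [0.5262, -0.0722, 0.0451]
tool_rot: [-180.0, 0.0, 10.3]
force: [-0.1, -0.9, 0.7]
grip_width: 0.0214
```

Emit:
carry_out:
  translation:
    - [0,1.5,0]
    - [0,2,-2]
    - [0,2,-6]
    - [0,2,-10]
    - [0,2,-10]
  turn: [0,0,0,0,0]
  gripper: [0.6,0.6,0.6,0.6,0.6]

```text
time_s: 14.0
tool_pos: [0.5325, -0.0941, 0.1486]
tool_rot: [179.8, -0.3, 10.2]
force: [-0.0, -0.1, 0.4]
grip_width: 0.0516
```

```bash
python3 look.py scene s11 290 110 420 260 4
```

```text
14.05 [ 0.531  -0.0939  0.1465] [ 1.799e+02 -1.400e-01  1.017e+01] 0.0517 [-1.37  0.11 -1.42]
-0.008 [255. 291.]
0.011 [257. 278.]
0.02 [258. 271.]
```

View pics/s11.png

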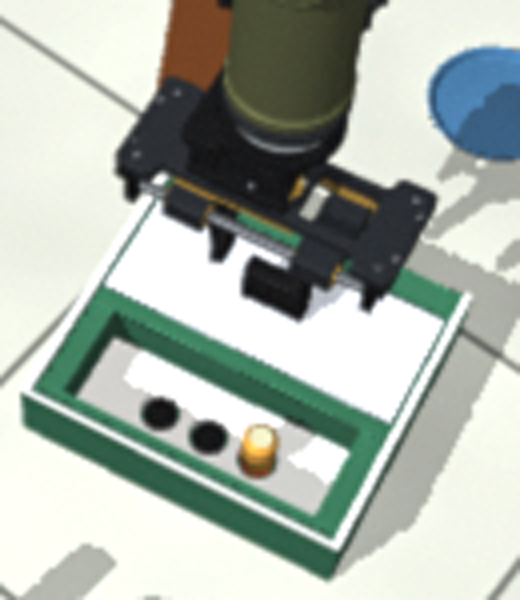

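```bash
python3 -c "
from h import *
a=np.radians(YW);M=np.array([[np.cos(a),np.sin(a)],[-np.sin(a),np.cos(a)]])
im=cv2.imread('pics/s11_full.png');h=cv2.cvtColor(im,cv2.COLOR_BGR2HSV).astype(int)
c=biggest((h[...,0]>10)&(h[...,0]<32)&(h[...,1]>60)&(h[...,2]>60),(340,205,370,235));print(cv2.boundingRect(c))
q=lambda x,y,z:M@(ray('scene',np.array([x,y])/4+[290,110],z)[:2]-O)
print('top',q(259,437,.054),'caps',q(160,413,.016),q(208,437,.016))
print('cover edge',q(105,288,.064),q(390,423,.064))
print(cs(.04,-.055));go(*cs(.04,-.055),.1,10.3)"
```

```text
(350, 216, 10, 10)
top [ 0.04109385 -0.05459352] caps [-0.03716345 -0.0553017 ] [ 0.00281379 -0.05538166]
cover edge [-0.11091193 -0.00638412] [ 0.11865731 -0.00429422]
[ 0.57978952 -0.14496159]
t 14.05 pos [ 0.531  -0.0939  0.1465] rot [ 1.799e+02 -1.400e-01  1.017e+01] F [-1.37  0.11 -1.42] w 0.0517
shift cm [3.89 5.88 4.67] turn rad -0.002
```

Emit:
carry_out:
  translation:
    - [1.5,2.5,0]
    - [3,5,1]
    - [4.1,6.1,2.5]
    - [4.1,6.1,4.5]
    - [4.1,6.1,4.5]
  turn: [0,0,0,0,0]
  gripper: [0.6,0.6,0.6,0.6,0.6]

```text
time_s: 14.68
tool_pos: [0.5784, -0.1444, 0.097]
tool_rot: [-179.8, 0.3, 10.3]
force: [-0.7, 0.4, 0.2]
grip_width: 0.0522
```

Emit:
carry_out:
  translation:
    - [0,0,0]
    - [0,0,0]
  turn: [0,0]
  gripper: [0.6,0.6]

```text
time_s: 14.92
tool_pos: [0.5814, -0.145, 0.1011]
tool_rot: [179.9, -0.1, 10.3]
force: [0.0, 0.6, 0.3]
grip_width: 0.0521
```

```bash
python3 look.py scene s12 290 110 420 260 4; python3 -c "
from h import *
go(*cs(.0412,-.055),-.002,10.3)"
```

```text
14.975 [ 0.5815 -0.1451  0.1011] [ 1.7994e+02 -7.0000e-02  1.0280e+01] 0.0521 [-0.17 -0.11  0.25]
-0.008 [263. 414.]
0.011 [265. 402.]
0.02 [266. 396.]
t 14.975 pos [ 0.5815 -0.1451  0.1011] rot [ 1.7994e+02 -7.0000e-02  1.0280e+01] F [-0.17 -0.11  0.25] w 0.0521
shift cm [-0.05 -0.06 10.31] turn rad -0.0
```

View pics/s12.png

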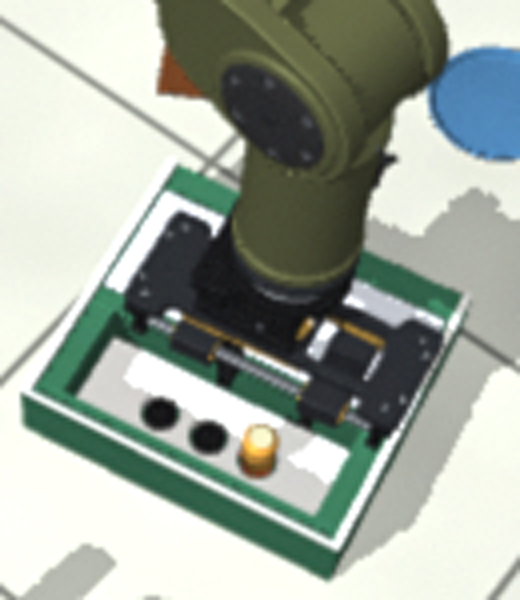

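The objective stands at crop (259,450), between and below the two open fingers. I'll descend.

Emit:
carry_out:
  translation:
    - [0,0,2]
    - [0,0,4]
    - [0,0,6]
    - [0,0,7.5]
    - [0,0,7.5]
  turn: [0,0,0,0,0]
  gripper: [0.6,0.6,0.6,0.6,0.6]

```text
time_s: 15.6
tool_pos: [0.5798, -0.145, 0.0232]
tool_rot: [-179.9, 0.2, 10.3]
force: [0.2, -0.0, -0.6]
grip_width: 0.0519
```

Emit:
carry_out:
  translation:
    - [0,0,0.6]
    - [0,0,1.2]
    - [0,0,1.8]
    - [0,0,2.4]
    - [0,0,2.6]
  turn: [0,0,0,0,0]
  gripper: [0.6,0.6,0.6,0.6,0.6]

```text
time_s: 16.23
tool_pos: [0.5808, -0.1453, -0.0014]
tool_rot: [-180.0, 0.0, 10.3]
force: [-0.7, -0.1, -0.0]
grip_width: 0.0525
```

Emit:
carry_out:
  translation:
    - [0,0,0]
    - [0,0,0]
    - [0,0,0]
    - [0,0,0]
    - [0,0,0]
  turn: [0,0,0,0,0]
  gripper: [0.4,0.2,0.2,0.2,0.2]
  squeeze: 15

```text
time_s: 16.85
tool_pos: [0.5812, -0.1454, -0.0007]
tool_rot: [180.0, -0.0, 10.3]
force: [0.1, 0.6, 1.4]
grip_width: 0.0256
```

Emit:
carry_out:
  translation:
    - [0,0,-1]
    - [0,0,-3]
    - [0,0,-6]
    - [0,0,-10]
    - [0,0,-13]
  turn: [0,0,0,0,0]
  gripper: [0.2,0.2,0.2,0.2,0.2]

```text
time_s: 17.48
tool_pos: [0.582, -0.1452, 0.1326]
tool_rot: [179.9, -0.2, 10.3]
force: [-0.4, -0.8, -0.9]
grip_width: 0.0255
```

```bash
python3 look.py scene s13 290 90 440 240 4; python3 -c "
from h import *
go(.5365,.2417,.13,10.3)"
```

```text
17.525 [ 0.5844 -0.1456  0.1367] [179.74  -0.45  10.28] 0.0255 [ 1.31 -0.11  2.21]
-0.008 [270. 474.]
0.011 [273. 461.]
0.02 [274. 455.]
t 17.525 pos [ 0.5844 -0.1456  0.1367] rot [179.74  -0.45  10.28] F [ 1.31 -0.11  2.21] w 0.0255
shift cm [  2.2  -38.96   0.51] turn rad -0.0
```

View pics/s13.png

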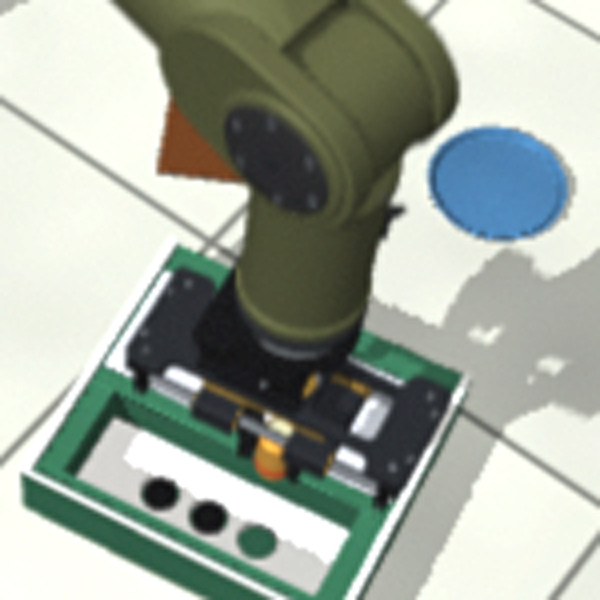

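The objective is between the fingers at crop (272,460), and the +x pocket is empty at (258,540). Next I'll carry it to the dish.

Emit:
carry_out:
  translation:
    - [0.2,-3,-1]
    - [0.5,-7,-1]
    - [0.8,-11,-1]
    - [1.1,-15,-1]
    - [1.4,-19,-1]
  turn: [0,0,0,0,0]
  gripper: [0.2,0.2,0.2,0.2,0.2]

```text
time_s: 18.15
tool_pos: [0.5611, 0.0456, 0.1403]
tool_rot: [180.0, -0.1, 10.3]
force: [0.6, 0.5, -0.1]
grip_width: 0.0251
```

Emit:
carry_out:
  translation:
    - [0.3,-4,0]
    - [0.6,-9,0]
    - [0.9,-14,0]
    - [1.1,-18,0]
    - [1.1,-19.9,0]
  turn: [0,0,0,0,0]
  gripper: [0.2,0.2,0.2,0.2,0.2]

```text
time_s: 18.77
tool_pos: [0.5354, 0.2456, 0.1404]
tool_rot: [-179.9, -0.1, 10.5]
force: [0.0, -1.1, -0.9]
grip_width: 0.0255
```

Emit:
carry_out:
  translation:
    - [0,0,0]
    - [0,0,0]
  turn: [0,0]
  gripper: [0.2,0.2]

```text
time_s: 19.02
tool_pos: [0.537, 0.2405, 0.1394]
tool_rot: [179.9, -0.0, 10.2]
force: [0.1, -0.6, -1.1]
grip_width: 0.0253
```

```bash
python3 look.py scene s14 360 60 480 190 4.5; python3 -c "
from h import *
from cell import telemetry
print(telemetry.get_obs()['qpos'].round(1))
go(.5365,.2417,-.0027,10.3)"
```

```text
19.075 [0.5372 0.2401 0.1393] [ 1.7993e+02 -2.0000e-02  1.0130e+01] 0.0255 [-0.26  0.45 -1.08]
-0.008 [276. 232.]
0.011 [282. 214.]
0.02 [285. 206.]
[ 13.5  19.2 -48.4  95.3  15.   72.3 -27.8]
t 19.075 pos [0.5372 0.2401 0.1393] rot [ 1.7993e+02 -2.0000e-02  1.0130e+01] F [-0.26  0.45 -1.08] w 0.0255
shift cm [-0.04 -0.19 14.2 ] turn rad -0.003
```

View pics/s14.png

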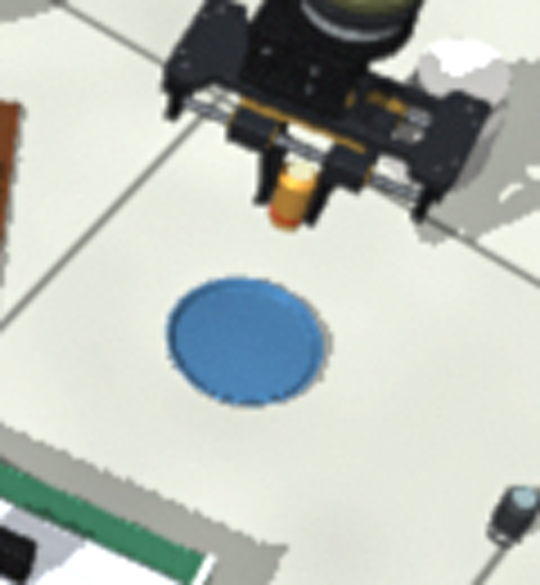

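The objective hangs upright above the dish, which is centred at crop (246,341). I'll lower it, slowing near the floor.

Emit:
carry_out:
  translation:
    - [0,-0.1,3]
    - [0,-0.1,6]
    - [0,-0.1,9]
    - [0,-0.1,11.5]
    - [0,-0.1,12.5]
  turn: [0,0,0,0,0]
  gripper: [0.2,0.2,0.2,0.2,0.2]

```text
time_s: 19.7
tool_pos: [0.5359, 0.2407, 0.0126]
tool_rot: [179.9, 0.1, 10.1]
force: [-0.1, -0.5, -0.2]
grip_width: 0.0256
```

Emit:
carry_out:
  translation:
    - [0,0,0.3]
    - [0,0,0.6]
    - [0,0,0.9]
    - [0,0,1.1]
    - [0,0,1.2]
  turn: [0,0,0,0,0]
  gripper: [0.2,0.2,0.2,0.2,0.2]

```text
time_s: 20.32
tool_pos: [0.5363, 0.243, 0.0022]
tool_rot: [180.0, -0.0, 10.3]
force: [-1.0, 0.2, -0.7]
grip_width: 0.0252
```

Emit:
carry_out:
  translation:
    - [0,0,0.1]
    - [0,0,0.1]
  turn: [0,0]
  gripper: [0.2,0.2]

```text
time_s: 20.58
tool_pos: [0.5362, 0.2429, 0.0011]
tool_rot: [180.0, 0.0, 10.3]
force: [-0.2, 0.6, -0.9]
grip_width: 0.0258
```

Still about 4 mm off the floor; I'll go down 1 mm at a time until it touches.

Emit:
carry_out:
  translation:
    - [0,0,0.1]
    - [0,0,0.2]
    - [0,0,0.2]
  turn: [0,0,0]
  gripper: [0.2,0.2,0.2]

```text
time_s: 20.95
tool_pos: [0.5362, 0.2429, -0.001]
tool_rot: [180.0, 0.0, 10.3]
force: [-0.3, 0.1, -1.2]
grip_width: 0.0251
```

Emit:
carry_out:
  translation:
    - [0,0,0.05]
    - [0,0,0.1]
    - [0,0,0.1]
  turn: [0,0,0]
  gripper: [0.2,0.2,0.2]

```text
time_s: 21.32
tool_pos: [0.5362, 0.2429, -0.002]
tool_rot: [180.0, 0.0, 10.3]
force: [0.1, 0.7, -0.9]
grip_width: 0.0255
```

Emit:
carry_out:
  translation:
    - [0,0,0.05]
    - [0,0,0.1]
    - [0,0,0.1]
  turn: [0,0,0]
  gripper: [0.2,0.2,0.2]

```text
time_s: 21.7
tool_pos: [0.5363, 0.2429, -0.0027]
tool_rot: [180.0, 0.0, 10.3]
force: [-0.7, -0.3, 2.0]
grip_width: 0.0253
```

Touchdown at reported z -0.0027, as predicted. I'll release, then retreat straight up.

Emit:
carry_out:
  translation:
    - [0,0,0]
    - [0,0,0]
    - [0,0,0]
    - [0,0,0]
    - [0,0,0]
  turn: [0,0,0,0,0]
  gripper: [0.33,0.36,0.45,0.55,0.55]

```text
time_s: 22.32
tool_pos: [0.5362, 0.2429, -0.0029]
tool_rot: [180.0, 0.0, 10.3]
force: [-0.1, 0.4, 0.4]
grip_width: 0.0461
```

Emit:
carry_out:
  translation:
    - [0,0,-1]
    - [0,0,-3]
    - [0,0,-6]
    - [0,0,-10]
    - [0,0,-15]
  turn: [0,0,0,0,0]
  gripper: [0.55,0.55,0.55,0.55,0.55]

```text
time_s: 22.95
tool_pos: [0.5359, 0.2429, 0.1494]
tool_rot: [180.0, -0.0, 10.3]
force: [0.2, -0.4, 0.6]
grip_width: 0.048
```

Emit:
carry_out:
  translation:
    - [0,0,-3]
    - [0,0,-5]
    - [0,0,-5]
  turn: [0,0,0]
  gripper: [0.55,0.55,0.55]

```text
time_s: 23.32
tool_pos: [0.537, 0.2435, 0.1989]
tool_rot: [-180.0, -0.2, 10.3]
force: [0.2, 0.0, 0.1]
grip_width: 0.0481
```

```bash
python3 look.py scene s15 280 80 480 260 3.5; python3 look.py top t15 150 110 370 250 3.5; python3 -c "
from h import *
im=cv2.imread('pics/s15_full.png');h=cv2.cvtColor(im,cv2.COLOR_BGR2HSV).astype(int)
c=biggest((h[...,0]>8)&(h[...,0]<32)&(h[...,1]>60)&(h[...,2]>60),(395,110,440,160));b=cv2.boundingRect(c);print(b)
for z in(.028,): print(ray('scene',(b[0]+b[2]/2-.5,b[1]+b[3]/2-.5),z))"
```

```text
23.375 [0.5362 0.2429 0.1972] [ 1.7998e+02 -2.0000e-02  1.0260e+01] 0.0478 [ 0.01  0.75 -1.57]
-0.008 [510.  64.]
0.011 [515.  49.]
0.02 [517.  42.]
23.425 [0.5357 0.2425 0.1962] [1.7997e+02 8.0000e-02 1.0260e+01] 0.0479 [ 1.14  0.24 -0.25]
-0.008 [100. 182.]
0.011 [ 92. 176.]
0.02 [ 88. 173.]
(412, 125, 9, 13)
[0.53782521 0.24507858 0.028     ]
```

View pics/s15.png

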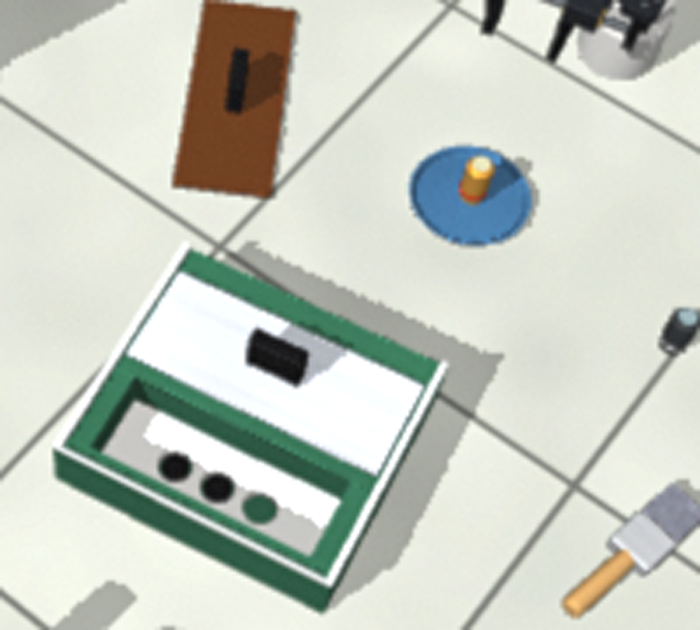

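View pics/t15.png

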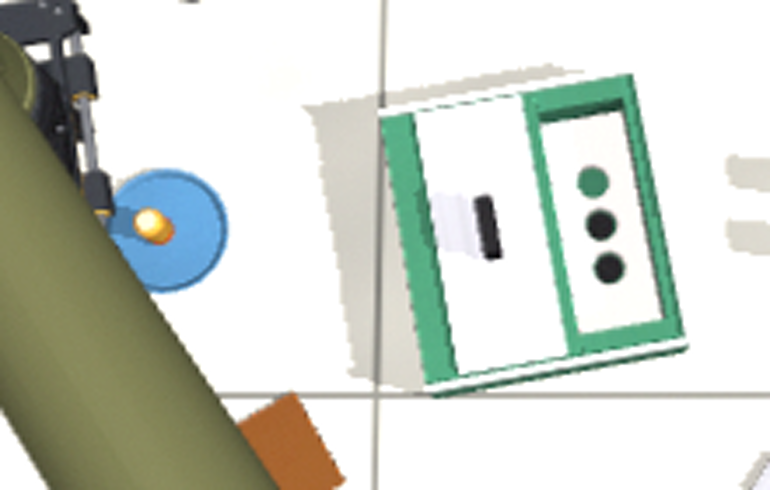

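Both views agree. The objective stands upright near the middle of the dish, at scene crop (477,178) and top crop (155,225). The plate lies on the deck between the lips with all three pockets open, and the gripper is clear. I'll hand in.

```bash
python3 -c "
from cell import sign_off
print(sign_off())"
```

```text
the job is handed in; nothing more can be done
None
```

The cover plate is off the pockets and the brass objective is standing upright in the blue dish. I handed the job in at about 23.4 s of the 56 s allowed.

- **Plate:** I pushed it by its bar along the case's +y, without lifting it. It lies on the flat half between the lips, with its centre at about y +42 mm (45 mm was the nominal). All three pockets are open.
- **Objective:** It was in the +x pocket. I lifted it out and lowered it the last few millimetres in 1 mm steps. The touchdown reading was about 2 N.
- **Last checks:** Both cameras show the objective upright, within about 4 mm of the dish's centre. The gripper is well clear and touching nothing.

**What disagreed:**
- **Fingertip height:** The fingertips sat about 32 mm higher than the reported TCP and the stated geometry imply. My first grip on the bar therefore closed on air just above it.
- **How I corrected it:** I found the offset from the pictures and by lowering the fingertips onto the plate. That contact reached about 17 N vertically, or 18 N in total, and I used the offset from then on. The touchdown height then matched what it predicted.

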